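# Shut the nib drawers and the ink box

### The arm

A 6-joint arm with a two-finger parallel gripper is mounted at the origin on the work surface. World frame = base frame: x ahead of the robot, y to its left, z up, the work surface at z = 0. Lengths are in m, angles in rad, forces in N, time in s.
With the tool pointing down it reaches from about 0.325 to 0.775 m from the base axis. Payload 5.5 kg.
Tool frame: the origin (TCP) lies between the finger pads; the fingertips stand 8 mm ahead of it and the grasp point (between the pads) lies 11 mm behind it (tcp_to_tips is the distance from the TCP to the fingertips, in m); z points along the fingers, y is the direction in which the jaws open and shut (so a half turn about z gives the same grasp; the last joint's range is limited). The gripper opens to 88 mm and grips with 3 to 60 N. Pads are 20 mm wide; open, the fingers measure 115 mm over their backs; the gripper's body (75 mm by 178 mm) begins 61 mm behind the grasp point.
Start: joints at [1.084, 0.091, 1.231, -0, 1.82, -0.057], TCP at [0.25, 0.545, 0.231] pointing down, gripper open.
Joint ranges: [-2.87, 2.87], [-0.86, 2.18], [0.17, 2.46], [-1.51, 4.65], [0.06, 2.69], [-2.65, 2.65]. Speed limits (rad/s): [2.57, 2.57, 3.01, 3.14, 3.14, 3.14].

### API

Orientations are given as a unit quaternion [w, x, y, z].
In Python, from bench import * gives the robot as it stands. Calls block until the motion is done:
- move_to(position, orientation): joint-space move of the TCP to a pose.
- move_l(position, speed=0.15, orientation=None): straight line of the TCP; orientation=None keeps the orientation; speed is the mean speed in m/s.
- movej(angles): joint-space move.
- gripper_open() and close(): open the fingers fully, or close them until they stop; the grip force is fixed at half the most.
- hold(seconds).
- inverse_kinematics(position, orientation): joint angles nearest the present ones, or None.
- state(): the state.
- get_image(name): name is "scene" or "top" or "wrist"; returns a dict with "frame" (400x640x3 uint8, blue, green, red), "depth" (400x640 float32, m along the optical axis (not along the pixel's ray), 0 where there is no reading), "camera_matrix" (3x3 intrinsics, pixels), "view" (4x4, takes a point from world to camera coordinates). Camera axes: x right, y up, looking along -z (the intrinsics and any distortion apply to the point x, -y, -z); pixel columns grow to the right and rows downward; lengths in m; the calibration is good to about 2 mm. A picture is of the moment at which its call begins.
A pose or a line that the arm cannot do raises IKError and nothing moves.
- job_done(): hands the job in, once; it reports no verdict.
The state is a dict: "time": time; "joint_pos": joint angles; "dq": joint speeds; "joint_torque": joint torques, N m; "ee_pos": TCP position; "ee_rot": TCP orientation; "ft_force": force on the tool from outside, world axes, zero at the start; "moment": the same for the moment, N m; "finger_gap": finger opening in m.
Only numpy, scipy, OpenCV 4.12 (cv2) and the standard library are available. Lean on these libraries where they do the work, as an engineer would, in place of code of your own. Each camera call takes 0.05 s, during which the arm holds its last target. There are 200 camera calls.

### The job

Shut up the calligrapher's desk for the day, pushing with the fingertips only: push both drawers of the nib chest fully home and push the ink box's lid all the way down until it lies shut. Do not pick up, knock over or shove aside anything; the ink jars, the inkwell and the other things on the desk stay where they stand.

Things in the scene. Friction and masses are not known exactly. Their poses are not given: they have to be found in the camera images.
- chest: the nib chest, a brown wooden carcass 150 deep x 220 wide x 85 mm tall with a leather top, fixed to the table. Origin at table height under the middle of the carcass's front; its x points into the chest (the way the drawers are pushed shut), y to its left as seen by the robot, z up. Two drawers side by side, centred 54 mm to the left (+y) and to the right (-y)
- drawer_left (a joint): opening of the chest's left (+y) drawer in m: 0 = fully shut, grows as it comes out to 0.09 at the stop; it starts 0.035 to 0.07 open. Slides with about 1 N of friction and stays where it is left; shut, it meets a hard stop
- drawer_left_face (a point): point on the outer face of the left drawer's light-wood front (102 wide, 73 mm tall, from 6 to 79 mm above the table, 10 mm thick, 10 mm proud of the carcass when shut), mid-width, 55 mm above the table; moves with the drawer, axes as the chest. A brass knob 16 mm across, 14 mm proud, sits mid-width, its centre 26 mm above the table
- drawer_right (a joint): opening of the chest's right (-y) drawer in m: 0 = fully shut, grows as it comes out to 0.09 at the stop; it starts 0.035 to 0.07 open. Slides with about 1 N of friction and stays where it is left; shut, it meets a hard stop
- drawer_right_face (a point): point on the outer face of the right drawer's light-wood front (102 wide, 73 mm tall, from 6 to 79 mm above the table, 10 mm thick, 10 mm proud of the carcass when shut), mid-width, 55 mm above the table; moves with the drawer, axes as the chest. A brass knob 16 mm across, 14 mm proud, sits mid-width, its centre 26 mm above the table
- inkbox: the ink box, an open wooden box 140 (x) x 160 (y) x 65 mm tall with 6 mm walls, fixed to the table. Origin at table height; the box reaches 85 mm to its -x (towards the robot) and 55 mm to its +x. Two ink jars stand in it
- lid (a joint): angle of the ink box's lid in rad: 0 = shut on the rim, 1.57 = upright, stop at 1.75; starts 0.8 to 1.5. The hinge runs along the box's y on its far (+x) rim, so the lid closes towards the robot; it is stiff (about 1 to 2 N at the free edge moves it) and stays where it is left
- lid_hinge (a point): middle of the lid's hinge axis, at the top of the box's far wall, 65 mm above the table; fixed, axes as the ink box
- lid_edge (a point): middle of the lid's free edge, on its outer (leather) face. The lid is 145 mm from hinge to edge, 164 mm wide, 8 mm thick; its underside passes through the hinge axis. x of this frame points from the edge to the hinge, z out of the outer face
- inkwell: small turned light-wood inkwell, 52 mm across, 40 mm tall, standing between and in front of the chest and the ink box; origin at the centre of its underside. To be left alone
- sprayer: clear spray bottle with a blue cap, 40 mm across, 120 mm tall, at the back; origin at the centre of its underside. To be left alone
- pen_cup: terracotta cup of reed pens, 76 mm across, cup 90 mm and pens about 220 mm tall, at the right; origin at the centre of its underside. To be left alone
- seal: brass seal stamp, 32 mm across, 62 mm tall, at the left; origin at the centre of its underside. To be left alone
- water_bowl: blue bowl, 90 mm across, 35 mm tall, at the left; origin at the centre of its underside. To be left alone
- ruler: wooden ruler lying flat and pointing away from the robot, 180 x 30 x 6 mm, at the right; origin at the centre of its underside. To be left alone
- jar_black: black ink jar with aluminium cap, 44 mm across, 46 mm tall, standing in the ink box; origin at the centre of its underside. To be left alone
- jar_amber: amber ink jar with black cap, 44 mm across, 46 mm tall, standing in the ink box; origin at the centre of its underside. To be left alone

How it is judged:
By the outcome, as a careful person would: the job done as asked, in the order asked, and still so for the second after the job is handed in, with the robot touching nothing.
It also fails if it takes over 64 s, if anything falls off the work surface, if the arm or the gripper's body presses on something with over 40 N, if the wrist force passes 120 N, or if a joint passes its speed limit or range.

## Working session

There is one attempt and no reset: what is moved stays moved. The work goes in short steps, each a Python script; the robot and the scene stay as the last script left them, time stands still between calls to the robot, and variables do not carry over. Pictures are saved under pics/ and viewed, about 8 in all and at most 12, crops included, and the job is handed in when it is done.

```bash
ls; mkdir -p pics; cat > h.py <<'E'
from bench import *
import numpy as np, cv2
def snap(n,f=None):
    im=get_image(n)
    if f: cv2.imwrite('pics/'+f,im['frame'])
    return im
def cloud(im):
    d=im['depth'];K=im['camera_matrix'];v,u=np.mgrid[:400,:640]
    x=(u-K[0,2])/K[0,0]*d;y=(v-K[1,2])/K[1,1]*d
    P=np.stack([x,-y,-d,np.ones_like(d)],-1)@np.linalg.inv(im['view']).T
    P=P[...,:3];P[d==0]=np.nan
    return P
E
python3 - <<'E'
from h import *
for n in('scene','top'):
    im=snap(n,n+'1.png');P=cloud(im);np.save(n+'.npy',P);print(n,im['camera_matrix'].tolist(),np.linalg.inv(im['view'])[:3,3])
    cv2.imwrite('pics/'+n+'1.png',im['frame'])
s=state();print(s)
E
```

```text
pics
scene [[382.9896680257364, 0.0, 318.26858689112265], [0.0, 382.9896680257364, 191.46391224786515], [0.0, 0.0, 1.0]] [1.11093245 0.45506567 0.7545175 ]
top [[414.679767444394, 0.0, 320.54268104323745], [0.0, 414.679767444394, 192.14088493401923], [0.0, 0.0, 1.0]] [0.38274947 0.01527084 1.0728779 ]
{'time': 0.1, 'joint_pos': array([ 1.08430650e+00,  9.17577000e-02,  1.23176017e+00,  8.70097275e-06,
        1.81978328e+00, -5.67133421e-02]), 'dq': array([-0.00075581,  0.00064371, -0.00362039, -0.00058853, -0.00157791,
       -0.00065762]), 'joint_torque': array([ 2.28074576e-03, -4.47861171e+01, -4.07568026e+01,  6.99639414e-02,
        2.85840256e-02, -1.30617909e-04]), 'ee_pos': array([0.24989068, 0.54521282, 0.22963841]), 'ee_rot': array([-2.33235159e-04,  2.13237120e-01,  9.77000103e-01, -8.21799927e-04]), 'ft_force': array([-0.68042853,  0.87738395, -0.55898378]), 'moment': array([-0.01610563,  0.03229107, -0.02482174]), 'finger_gap': 0.08817601231659462}
```

View pics/scene1.png

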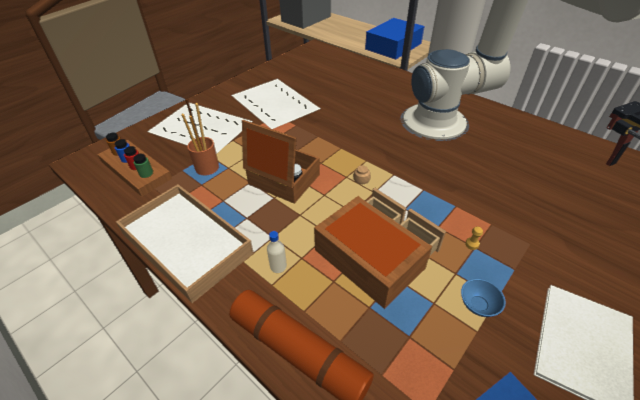

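View pics/top1.png

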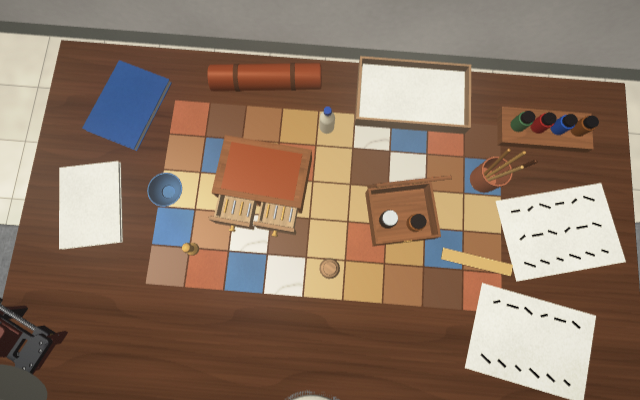

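The top view shows the chest at about (260,180), with both drawers open towards the robot. The ink box is at (403,215) with its lid near upright at (408,183), the inkwell at (329,268), the seal at (190,248) and the ruler at (477,262). Next I'll measure these from depth.

```bash
python3 - <<'E'
from h import *
P=np.load('top.npy');S=np.load('scene.npy')
F=cv2.imread('pics/top1.png')
def box(P,u0,u1,v0,v1): return P[v0:v1,u0:u1].reshape(-1,3)
q=box(P,200,320,130,240)
t=q[(q[:,2]>.078)&(q[:,2]<.095)]
print('ztable',np.nanmedian(box(P,330,360,280,300)[:,2]), 'chest top',len(t),np.median(t[:,2]))
r=cv2.minAreaRect(t[:,:2].astype(np.float32)*1000);print(r,cv2.boxPoints(r).tolist())
# chest axis: long side 220 = y
p=cv2.boxPoints(r)/1000; e=[p[1]-p[0],p[2]-p[1]]; L=max(e,key=np.linalg.norm); yv=L/np.linalg.norm(L); yv*=np.sign(yv[1]); xv=np.array([yv[1],-yv[0]])
c=np.array(r[0])/1000; o=c-xv*.075
print('yaw',np.degrees(np.arctan2(xv[1],xv[0])),'origin',o)
for nm,Q in(('top',q),('scene',S.reshape(-1,3))):
  l=np.c_[(Q[:,:2]-o)@np.c_[xv,yv],Q[:,2]]
  for s in(1,-1):
    m=(l[:,2]>.068)&(l[:,2]<.082)&(abs(l[:,1]-s*.054)<.047)&(l[:,0]<-.012)&(l[:,0]>-.12)
    a=l[m]; print(nm,s,len(a),np.percentile(a[:,0],[1,5,25,50,90]) if len(a) else '')
# inkbox
q=box(P,355,460,165,255)
t=q[(q[:,2]>.058)&(q[:,2]<.072)]
r=cv2.minAreaRect(t[:,:2].astype(np.float32)*1000);print('box rim',len(t),r,cv2.boxPoints(r).tolist())
t=q[q[:,2]>.085];print('lid top',len(t),t.min(0),t.max(0),np.median(t,0))
top=t[t[:,2]>t[:,2].max()-.008];print(top[np.argsort(top[:,1])][::max(1,len(top)//8)])
q=S[115:200,235:325].reshape(-1,3);t=q[q[:,2]>.08]
c=np.nanmedian(t,0)
for i in range(5):
  u,s,vt=np.linalg.svd(t-t.mean(0),full_matrices=False);n=vt[2];d=abs((t-t.mean(0))@n);t=t[d<max(.003,np.percentile(d,90))] if i<4 else t
print('lid plane',len(t),n,t.mean(0),s,t.min(0),t.max(0))
# others
for nm,b in dict(inkwell=(315,345,255,282),seal=(178,202,238,258),ruler=(440,515,245,278),cup=(465,540,145,195),spray=(315,338,105,135)).items():
  q=box(P,*b);t=q[q[:,2]>(.004 if nm=='ruler' else .015)];print(nm,len(t),t.min(0).round(3),t.max(0).round(3),np.median(t,0).round(3))
cv2.imwrite('pics/crop.png',cv2.resize(F[125:285,180:520],None,fx=2.3,fy=2.3,interpolation=cv2.INTER_CUBIC))
E
```

```text
ztable 0.0007553824508503837 chest top 5586 0.08528642622839289
((594.0086059570312, 178.25587463378906), (220.83750915527344, 215.47511291503906), 84.63137817382812) [[476.41253662109375, 78.40174865722656], [690.9424438476562, 58.24122619628906], [711.6046752929688, 278.1099853515625], [497.07476806640625, 298.2705078125]]
yaw -5.3686094 origin [0.5193376  0.18527309]
top 1 164 [-0.03275769 -0.03266098 -0.03086212 -0.02808732 -0.02393244]
top -1 170 [-0.02724843 -0.0269437  -0.02548888 -0.02260212 -0.01828314]
scene 1 224 [-0.03237291 -0.03132279 -0.02738947 -0.02397442 -0.02202628]
scene -1 189 [-0.02657352 -0.02481401 -0.02120922 -0.01814936 -0.01622175]
box rim 656 ((556.9803466796875, -180.22891235351562), (147.99462890625, 161.66085815429688), 11.035468101501465) [[468.8790283203125, -115.05744171142578], [499.8236083984375, -273.72900390625], [645.0816650390625, -245.400390625], [614.1370849609375, -86.72882080078125]]
lid top 324 [ 0.5798784  -0.25251431  0.08848819] [ 0.61682075 -0.08720306  0.21170474] [ 0.59811077 -0.16381392  0.20710169]
[[ 0.61486911 -0.25251431  0.2051
[... 194 characters left out ...]
47924]
 [ 0.59073435 -0.13173959  0.21073686]
 [ 0.58535885 -0.11108682  0.20783889]
 [ 0.58368054 -0.09180869  0.2085125 ]]
lid plane 2311 [-0.9600901  -0.19004582 -0.20520622] [ 0.61369135 -0.16499288  0.14752935] [2.27659984 1.82611834 0.05897365] [ 0.5849265  -0.25124893  0.08019346] [ 0.64278194 -0.08575011  0.20911326]
inkwell 306 [ 0.381 -0.034  0.015] [0.429 0.014 0.045] [ 0.405 -0.009  0.032]
seal 129 [0.413 0.33  0.015] [0.441 0.351 0.065] [0.426 0.338 0.056]
ruler 748 [ 0.409 -0.478  0.004] [ 0.5   -0.292  0.012] [ 0.452 -0.387  0.006]
cup 1216 [ 0.631 -0.542  0.015] [ 0.769 -0.362  0.226] [ 0.668 -0.399  0.077]
spray 312 [0.761 0.006 0.015] [0.797 0.046 0.124] [0.773 0.025 0.079]
```

View pics/crop.png

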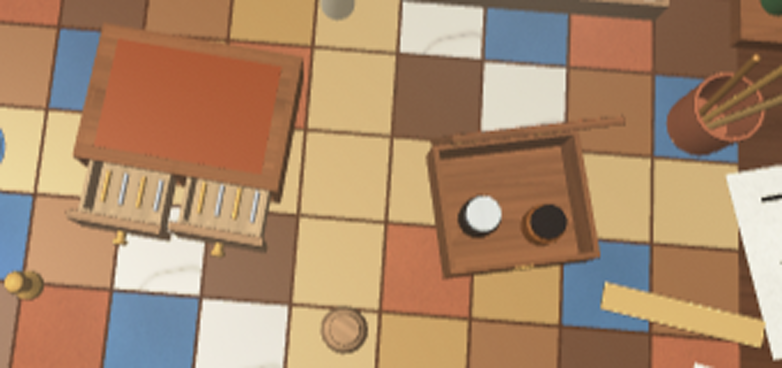

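The depth fit gives a chest yaw of about -5.4° and drawers open about 55 and 50 mm. The ink box yaw is about 11° and the lid angle about 1.36 rad. In the crop, the drawer fronts are clear of the other objects. Next I'll push the left drawer, then the right.

```bash
cat >> h.py <<'E'
def down(yaw): return np.array([0,np.cos(yaw/2),np.sin(yaw/2),0])
def push(pts,dirn,limit,step_speed=.04):
    """follow points until the reaction along -dirn rises by limit"""
    f0=state()['ft_force']
    for p in pts:
        move_l(p,step_speed); s=state(); f=-(s['ft_force']-f0)@dirn
        if f>limit: break
    return s,f
E
cat > c.py <<'E'
from h import *
P=np.load('top.npy')[130:240,200:320].reshape(-1,3)
t=P[(P[:,2]>.0825)&(P[:,2]<.095)]
r=cv2.minAreaRect(t[:,:2].astype(np.float32)*1000);p=cv2.boxPoints(r)/1000
L=max([p[1]-p[0],p[2]-p[1]],key=np.linalg.norm);yv=L/np.linalg.norm(L);yv*=np.sign(yv[1]);xv=np.array([yv[1],-yv[0]])
yaw=np.arctan2(xv[1],xv[0]); back=((t[:,:2]@xv).max()); c=np.array(r[0])/1000
o=c+xv*(np.percentile(t[:,:2]@xv,99.8)-c@xv-.150)
def W(x,y,z): return np.r_[o+x*xv+y*yv,z]
E
python3 - <<'E'
from c import *
print(r,np.degrees(yaw),o)
assert abs(np.degrees(yaw)+5.4)<2
close()
q=down(yaw);d=np.r_[xv,0]
for s in(1,-1):
    y=s*.054
    move_to(W(-.125,y,.20),q) if s>0 else move_l(W(-.125,y,.13),.2)
    move_l(W(-.125,y,.056),.12)
    st,f=push([W(x,y,.056) for x in np.arange(-.11,-.006,.006)],d,8)
    l=(st['ee_pos'][:2]-o)@np.c_[xv,yv];print(s,'end local',l,'f',f,st['time'])
    move_l(W(-.125,y,.056),.2)
    move_l(W(-.125,y,.13),.2)
print(state()['time'],state()['ft_force'])
E
```

```text
((594.1937255859375, 178.23312377929688), (220.82398986816406, 213.6895294189453), 84.64637756347656) -5.353638 [0.5507905 0.1823005]
1 end local [-0.02006547  0.05400587] f 28.886716551943245 10.0
-1 end local [-0.01999133 -0.05399731] f 30.28595125722798 18.0083
19.2333 [-0.36318053  0.0444457  -0.12351849]
```

Both drawers stopped hard with the finger at local x = -20 mm, which is the expected shut position. Now the lid.

```bash
python3 - <<'E'
from h import *
a=np.radians(11.1);xv=np.array([np.cos(a),np.sin(a),0]);H=np.array([.6228,-.1675,.065]);q=down(a)
def T(x,z): return H*[1,1,0]+x*xv+[0,0,z+.008]   # tip at height z
def arc(t,r=.118): return T(-r*np.cos(t)+.008*np.sin(t)+.010, .065+r*np.sin(t)+.008*np.cos(t))
p=state()['ee_pos'];move_l([p[0],p[1],.30],.3)
move_to(T(.05,.30),q)
move_l(T(.05,.185),.25)
f0=state()['ft_force']
for t in np.r_[np.arange(1.6,.05,-.1),.06,.03,.01,0,-.01,-.02,-.03,-.04,-.05]:
    move_l(arc(t),.06);s=state();f=s['ft_force']-f0
    print(round(t,2),f.round(1),round(s['time'],1))
    if np.linalg.norm(f)>(10 if t<.1 else 25): break
print(s['ee_pos'],'tip z',s['ee_pos'][2]-.008)
p=s['ee_pos'];move_l([p[0],p[1],.2],.2)
move_to([.35,-.05,.35],q)
im=snap('top','top2.png');P=cloud(im);np.save('top2.npy',P)
snap('scene','scene2.png')
cv2.imwrite('pics/both.png',cv2.resize(np.vstack([im['frame'][110:290,140:540],cv2.imread('pics/scene2.png')[90:300,150:550]]),None,fx=1.5,fy=1.5))
print(state()['time'])
E
```

```text
1.6 [ 0.4 -0.1 -1.1] 22.6
1.5 [ 0.4  0.2 -0.2] 23.0
1.4 [ 0.7  0.6 -0.8] 23.3
1.3 [ 0.4  0.2 -0.7] 23.7
1.2 [ 0.5 -0.2 -1. ] 24.0
1.1 [0.1 0.2 0. ] 24.4
1.0 [ 0.7  0.5 -1.6] 24.7
0.9 [ 0.4  0.4 -0.5] 25.1
0.8 [ 1.3  0.9 -0.7] 25.4
0.7 [ 0.4  0.4 -0.8] 25.8
0.6 [ 0.   0.6 -0.1] 26.1
0.5 [ 0.8 -0.2 -0.6] 26.5
0.4 [ 0.8  0.1 -0.9] 26.8
0.3 [-0.   0.8 -0.8] 27.2
0.2 [ 0.6  0.3 -1.5] 27.5
0.1 [ 0.4  0.7 -0.4] 27.9
0.06 [ 0.5  0.1 -0.7] 28.1
0.03 [-0.  -0.3  0.3] 28.4
0.01 [ 1.4 -0.1 -0.5] 28.6
0.0 [ 0.5 -0.3  1.7] 28.9
-0.01 [-2.1  0.6  6.7] 29.1
-0.02 [-4.7  2.1 10.8] 29.4
[ 0.51701301 -0.18835722  0.08114624] tip z 0.07314624337985134
31.2667
```

View pics/both.png

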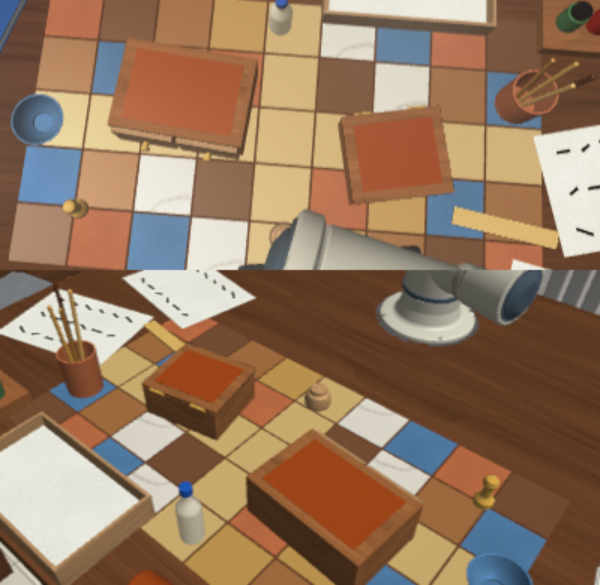

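The pictures show the lid flat on the box at (395,155), both drawer fronts flush at (180,140) and the other objects standing where they were. I'll check the numbers before handing in.

```bash
python3 - <<'E'
from c import *
A=np.load('top.npy');B=np.load('top2.npy');q=B[130:240,200:320].reshape(-1,3)
l=np.c_[(q[:,:2]-o)@np.c_[xv,yv],q[:,2]]
for s in(1,-1):
    m=(l[:,2]>.062)&(l[:,2]<.09)&(abs(l[:,1]-s*.054)<.045)&(l[:,0]>-.09);print(s,'front x',np.percentile(l[m,0],[.2,1]))
k=B[165:255,355:460].reshape(-1,3);k=k[k[:,2]>.06];g=np.linalg.lstsq(np.c_[k[:,:2],np.ones(len(k))],k[:,2],rcond=None)[0]
print('lid slope',g[:2],'z',k[:,2].min(),k[:,2].max())
for n,b in dict(seal=(178,202,238,258),ruler=(440,515,245,278),cup=(465,540,145,195),spray=(315,338,105,135),bowl=(140,190,165,212)).items():
    f=lambda X:(lambda t:np.median(t[t[:,2]>(.004 if n=='ruler' else .015)],0))(X[b[2]:b[3],b[0]:b[1]].reshape(-1,3))
    print(n,(f(B)-f(A)).round(4))
s=state();print(s['ft_force'],s['time'])
job_done()
E
```

```text
1 front x [-0.00988047 -0.00950965]
-1 front x [-0.00997349 -0.00973474]
lid slope [-0.01278673  0.01185395] z 0.06313944342971967 0.7017056781195299
seal [-0.     -0.0005 -0.0009]
ruler [-0.0004  0.0052 -0.    ]
cup [-0.0001  0.      0.0009]
spray [-0.0001 -0.0001 -0.0001]
bowl [-0.0005  0.0008  0.0005]
[-0.67310792  0.4012489   0.66427443] 31.2667
the job is handed in; nothing more can be done
```

The desk is shut up and the job is handed in, at about 31 s of the 64 s allowed. I pushed the left drawer home, then the right, each with the closed fingertips above the knob, and then swung the ink box lid down from behind until it met the rim.

- **Drawers:** both fronts now stand 9.9–10.0 mm proud of the carcass, which is the fully shut position. Each met its stop at about 29–30 N measured at the wrist.
- **Lid:** it met the rim with the fingertips at z = 73 mm, the height expected for a shut lid, with a final press of about 12 N. The plane fit slopes about 0.013–0.012, but it is contaminated: the arm was in that image region (highest point 0.70 m). So "shut" rests on the contact height and the pictures.
- **Other things:** the seal, pen cup, sprayer and bowl show a change of 1 mm or less.
    - **Ruler:** its median shifted 5 mm along its length. I think the arm partly covering it caused this, as it looks unmoved in the picture, but I did not check further.
    - **Inkwell:** the arm covered it from above, so I checked it only by eye in the scene view, where it stands in place.
    - **Ink jars:** they are now under the lid and could not be checked.
- **Robot at hand-in:** it was clear of everything, with about 1 N on the wrist sensor, which is noise.

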